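# True up a tacked upright with a square and hold it

### The job

The upright on this steel base plate is only tacked and leans inward over the plate. Pick up the welder's square, stand its foot on the plate and push it into the corner, near the middle of the upright's width, until the foot sits flat on the plate and the blade has pushed the upright true and touches it down to the root. Finish still gripping the square and pressing it into the corner so both faces stay in contact; only the square may touch the upright, and leave the spray can, hammer and mug where they are.

Things in the scene. Friction and masses are not known exactly. Their poses are not given: they have to be found in the camera images.
- square: Welder's square, an L standing on its foot on the bench; about 0.35 kg. Origin: centre of the foot's underside; x along the foot to the blade end, z up. Foot: aluminium bar 120 (x) x 30 x 16 mm high. Blade: upright steel strip at the +x end, 22 (x) x 8 mm, top at 110 mm; its outer face is flush with the foot's end, x = 60 mm. Grip: black tab, x -31 to 1, 12 mm thick (y), 16 to 62 mm up.
- square_grip (a point): Middle of where to grip the square's black tab: x = -15 mm, y = 0, 46 mm above the square's underside. Axes as the square's. Fingers close along the square's y. It is 75 mm behind the blade's outer face.
- square_heel (a point): The square's outer corner: x = +60 mm, y = 0, z = 0 of the square, where the underside meets the outer face. Axes as the square's.
- bracket: Steel bracket being made, fixed to the bench, on the other half of it from the square. Origin at bench level under its base plate's centre; x points along the plate to the upright, z up. The plate is bare on the upright's -x side; two strap clamps behind the upright (x 85 to 155 mm, y -38 and 38 mm, up to 42 mm high) hold it down.
- base_plate: The bracket's base plate, 220 (x) x 110 (y) x 10 mm thick; same origin and axes as the bracket, top face 10 mm above the bench.
- upright (a joint): Lean of the upright, rad: 0 square to the plate, positive leans to the bracket's -x, over the bare plate; starts 0.05 to 0.15. Flat steel bar 10 thick (x) x 40 wide x 125 mm tall, turning about the lower edge of its inner (-x) face, which stays put. Stiff, stays where left: about 2 to 4 N at the height of the blade's top moves it. It can be pushed past square.
- corner (a point): The inside corner where the square's heel belongs: middle of the upright's inner-face lower edge, on the plate's top face (x = 60 mm, y = 0, z = 10 mm of the bracket). Axes as the bracket's; does not move as the upright leans.
- upright_top (a point): Middle of the top edge of the upright's inner face, 125 mm up the upright from the corner; moves as it leans.
- spray_can: Bystander: red spray can 56 mm across, 160 mm tall, beyond the work. Origin under its centre.
- hammer: Bystander: hammer lying on the bench at the far left. Lies along its own x, head at +x.
- mug: Bystander: white mug 80 mm across, 90 mm tall, at the far right. Origin under its centre.
Things that resemble listed ones, but are neither listed nor needed, are in the scene too. Leave any turquoise look-alike of the square alone.

How it is judged:
By the outcome, as a careful person would: the job done as asked, in the order asked, and still so for the second after the job is handed in, while the arm keeps its last pose, push and grip.
It also fails if it takes over 45 s, if anything falls off the work surface, if the arm or the gripper's body presses on something with over 40 N, if the wrist force passes 120 N, or if a joint passes its speed limit or range.

### The arm

A 6-joint arm with a two-finger parallel gripper is mounted at the origin on the work surface. World frame = base frame: x ahead of the robot, y to its left, z up, the work surface at z = 0. Lengths are in mm, angles in rad, forces in N, time in s.
With the tool pointing down it reaches from about 400 to 925 mm from the base axis. Payload 12.5 kg.
Tool frame: the origin (TCP) lies on the mounting face of the last link; the fingertips stand 190 mm ahead of it and the grasp point (between the pads) lies 171 mm ahead of it (env.tcp_to_tips is the distance from the TCP to the fingertips, in mm); x points along the fingers, y is the direction in which the jaws open and shut, and the axes are right-handed (so a half turn about x gives the same grasp; the last joint's range is limited). The gripper opens to 95 mm and grips with 3 to 60 N. Pads are 20 mm wide; open, the fingers measure 119 mm over their backs; the gripper's body (75 mm by 180 mm) begins 59 mm behind the grasp point.
Start: joints at [-1.277, 0.491, 1.559, -0, 1.092, -0.106], TCP at [243.29, -575.704, 404.761] pointing down, gripper open.
Joint ranges: [-3.1, 3.1], [-0.84, 2.19], [0.05, 2.79], [-1.13, 4.28], [0.06, 2.93], [-2.69, 2.69]. Speed limits (rad/s): [2.22, 2.22, 2.79, 3.14, 3.14, 3.14].

### API

Orientations are given as [roll, pitch, yaw] about the fixed x, y, z axes, in that order (R = Rz(yaw) Ry(pitch) Rx(roll)).
In Python, from cell import monitor, cams, job, env gives the robot as it stands. The module is installed in compiled form; this text tells all that it offers.
- The arm moves only by the tool apply_moves, never from a script. Its argument "series" is a list of rows, each a list of 3 entries, a list of its own where there are three numbers: the closure, from -1 (fully open) to 1 (shut), so that 0 is half open, then the shift along the tool's x, y, z in cm, then the turn about the tool's x in rad. A call has 1 to 20 rows; each row is the pose to reach, as a shift and turn from the pose commanded when the call began, along the tool's axes at that moment; what a row does not reach only later rows make up. A row lasts 1/8 s, in which the tool goes at most 62.5 mm and 10.7 degrees, less where a joint would pass 70% of its speed; a pose out of reach is approached as far as the arm can. A call with a gripper value outside its range is refused whole. The fingers move at their own pace and stop on an object; the grip force is fixed at half the most. Time passes only in rows, so rows that repeat a pose let the fingers close. It gives the time, the measured TCP pose, the force and the opening at its end, in the units of the state.
- monitor.state(): the state, without advancing time (a new reading comes with each control period).
- cams.read_camera(name): name is "side" or "top" or "wrist"; returns a dict with "image" (384x512x3 uint8, red, green, blue), "fx", "fy", "cx", "cy" (pixels), "position" and "orientation" of the camera in the world. Camera axes: x right, y down, z forward; pixel columns grow to the right and rows downward; lengths in mm; the calibration is good to about 2 mm. A picture is of the moment at which its call begins. There is no depth.
- job.job_done(): hands the job in, once; it reports no verdict.
The state is a dict: "t": time; "joints": joint angles; "qvel": joint speeds; "tau": joint torques, N m; "eef_pos": TCP position; "tcp_rot": TCP orientation; "ft_force": force on the tool from outside, world axes, zero at the start; "moment": the same for the moment, N m; "opening": opening from 0.0 (shut) to 1.0 (fully open).
Only numpy, scipy, OpenCV 4.12 (cv2) and the standard library are available. Lean on these libraries where they do the work, as an engineer would, in place of code of your own. Each camera call takes 0.05 s, during which the arm holds its last target. There are 200 camera calls.

## Working session

There is one attempt and no reset: what is moved stays moved. The work goes in short steps, Python scripts to look and compute and a tool call to move; the robot and the scene stay as the last step left them, time stands still between calls to the robot, and variables do not carry over. Pictures are saved under pics/ and viewed, about 8 in all and at most 12, crops included, and the job is handed in when it is done.

Besides the shell and the picture viewer there is one more tool, called after "Request:" as name(argument=value, ...) on one line, values as JSON. apply_moves: Moves the arm, as the interface text tells. Its arguments: {"type":"object","properties":{"series":{"type":"array"}},"required":["series"]}

```bash
mkdir -p pics
cat > h.py <<'E'
import numpy as np, cv2
from scipy.spatial.transform import Rotation as R
from cell import monitor, cams, job, env
def shot(n,f):
    c=cams.read_camera(n); cv2.imwrite('pics/'+f,c['image'][:,:,::-1]); return c
E
python3 - <<'E'
from h import *
import json
for n in ('top','side'):
    c=shot(n,n+'0.png'); print(n,{k:np.round(v,4).tolist() for k,v in c.items() if k!='image'})
print(monitor.state())
a,b=[cv2.imread(f'pics/{n}0.png') for n in('top','side')]
E
```

```text
top {'fx': 436.8961, 'fy': 436.8961, 'cx': 261.9452, 'cy': 190.1327, 'position': [367.0795, -9.3617, 1457.8038], 'orientation': [-2.973, -0.0023, -1.5506]}
side {'fx': 424.1752, 'fy': 424.1752, 'cx': 259.6451, 'cy': 186.5686, 'position': [-101.5225, 699.0558, 800.3793], 'orientation': [-2.1796, -0.0195, -2.3301]}
{'t': 0.1, 'joints': array([-1.27658588e+00,  4.91497648e-01,  1.55938195e+00, -5.67431730e-06,
        1.09167836e+00, -1.05596585e-01]), 'qvel': array([ 6.55914385e-04,  1.09133435e-05, -1.50538888e-03, -8.19104644e-04,
        1.32963743e-03, -2.64346047e-04]), 'tau': array([ 5.53654914e-03, -6.13622975e+01, -2.58606470e+01,  6.94969716e-02,
        4.70358494e-02, -5.09983863e-05]), 'eef_pos': array([ 243.29110451, -575.67816731,  404.22336182]), 'tcp_rot': array([-1.67117918,  1.56983101,  1.87022312]), 'ft_force': array([ 0.6347826 , -0.19145792,  0.04359211]), 'moment': array([-0.03829837, -0.02998765, -0.01060183]), 'opening': 1.0007517364496368}
```

View pics/top0.png

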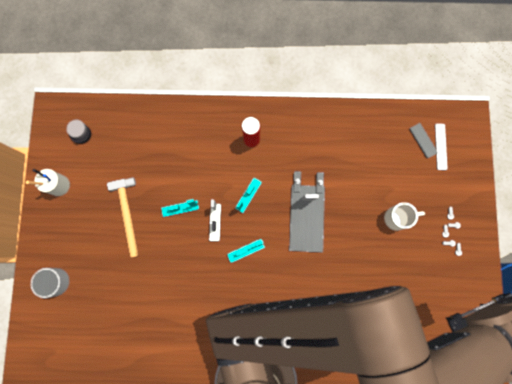

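View pics/side0.png

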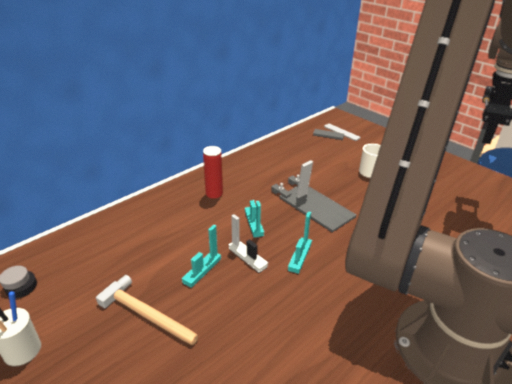

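The top view shows the square at about (215,221) with its blade at the far end. The bracket is at about (307,220), with the upright near (312,196). Next I'll enlarge both.

Run:
```python
from h import *
a,b=[cv2.imread(f'pics/{n}0.png') for n in('top','side')]
c=lambda im,x,y,w,h,s:cv2.resize(im[y:y+h,x:x+w],None,fx=s,fy=s,interpolation=cv2.INTER_CUBIC)
# tiles: top square (200..230,190..250), top bracket (282..332,165..257), side square, side bracket
A=c(a,195,190,40,60,8);B=c(a,280,165,55,95,6)
o=np.zeros((600,800,3),np.uint8);o[:480,:320]=A;o[:570,340:670]=B
cv2.imwrite('pics/z1.png',o)
o=np.zeros((600,800,3),np.uint8)
A=c(b,220,205,60,75,6);B=c(b,265,150,95,85,4.5)
o[:A.shape[0],:A.shape[1]]=A;o[:B.shape[0],370:370+B.shape[1]]=B[:,:430]
cv2.imwrite('pics/z2.png',o)
```

```text
(no output)
```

View pics/z1.png

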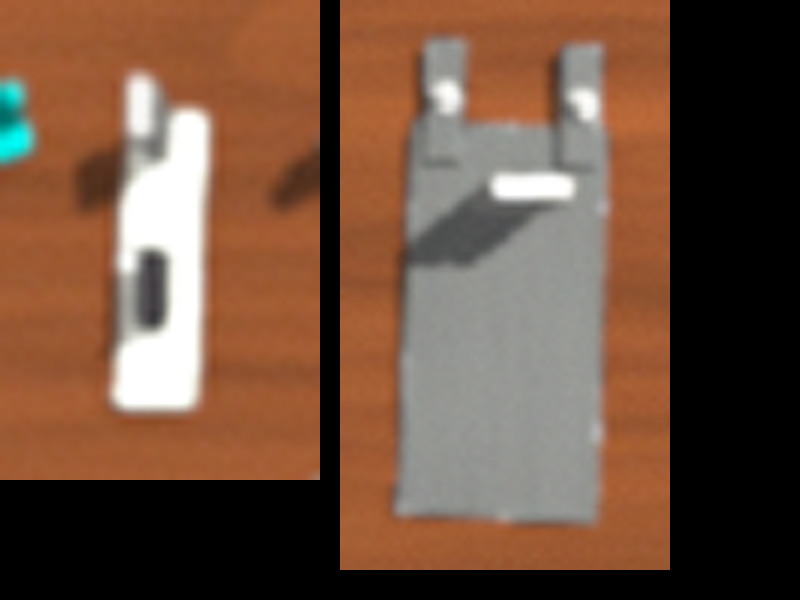

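View pics/z2.png

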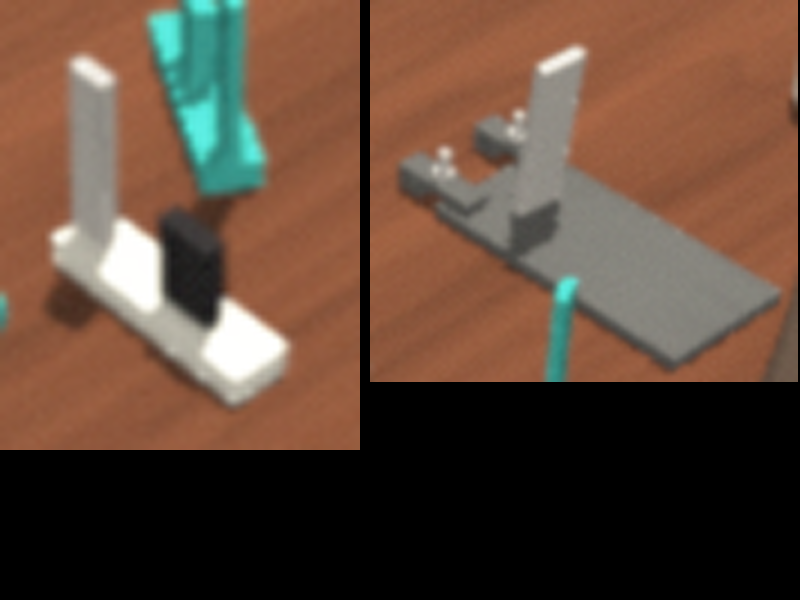

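```bash
cat > fit.py <<'E'
from h import *
from scipy.optimize import least_squares
C={'top':dict(f=436.8961,c=(261.9452,190.1327),p=[367.0795,-9.3617,1457.8038],o=[-2.973,-.0023,-1.5506]),
'side':dict(f=424.1752,c=(259.6451,186.5686),p=[-101.5225,699.0558,800.3793],o=[-2.1796,-.0195,-2.3301])}
def proj(n,P):
    k=C[n];q=R.from_euler('xyz',k['o']).inv().apply(np.asarray(P)-k['p']);return k['f']*q[:,:2]/q[:,2:]+k['c']
def px(Z,off,s,x0=0): return ((np.array(Z,float)-[x0,0])+.5)/s-.5+off
E
python3 - <<'E'
from fit import *
S=[('top',px([(112,408),(198,410),(208,112),(128,75),(154,75),(137,250),(168,250),(137,328),(168,328)],[195,190],8),
 [(-60,15,16),(-60,-15,0),(60,-15,8),(60,4,110),(60,-4,110),(1,6,62),(1,-6,62),(-31,6,62),(-31,-6,62)]),
 ('side',px([(235,405),(235,385),(288,348),(52,240),(162,213),(205,248),(222,235),(178,207),(70,63),(100,88),(115,75),(88,57)],[220,205],6),
 [(-60,15,0),(-60,15,16),(-60,-15,16),(60,15,16),(1,6,62),(-31,6,62),(-31,-6,62),(1,-6,62),(60,4,110),(38,4,110),(38,-4,110),(60,-4,110)])]
B=[('top',px([(395,515),(598,521),(415,122),(608,128)],[280,165],6,340),[(-110,55,8),(-110,-55,8),(110,55,10),(110,-55,10)]),
 ('side',px([(672,362),(779,291),(435,208)],[265,150],4.5,370),[(-110,55,10),(-110,-55,10),(110,55,10)])]
U=[('top',px([(491,198),(575,200)],[280,165],6,340),[20,-20]),('side',px([(541,76),(585,52)],[265,150],4.5,370),[20,-20])]
def T(v,P): return R.from_euler('z',v[2]).apply(P)+[v[0],v[1],0]
for nm,D in(('sq',S),('br',B)):
    for sel in (D,D[:1],D[1:]):
        f=lambda v:np.concatenate([(proj(n,T(v,np.array(P,float)))-p).ravel() for n,p,P in sel])
        r=least_squares(f,[300,0,0],loss='soft_l1',x_scale=[100,100,.1]);print(nm,r.x.round(3),'rms',np.sqrt((f(r.x)**2).mean()).round(2))
        if sel is D:
            V=r.x; print(f(r.x).reshape(-1,2).round(1).tolist())
for sel in (U,U[:1],U[1:]):
    g=lambda a:np.concatenate([(proj(n,T(V,np.array([(60-125*np.sin(a[0]),y,10+125*np.cos(a[0])) for y in ys])))-p).ravel() for n,p,ys in sel])
    r=least_squares(g,[.1]);print('lean',r.x,r.fun.round(1))
E
```

```text
sq [ 5.03524e+02  1.46836e+02 -4.00000e-03] rms 0.63
[[0.6, -0.8], [-0.5, -0.5], [-0.5, 0.6], [0.4, 0.6], [-0.3, 0.6], [-0.5, -0.9], [-0.6, -0.8], [-1.0, -0.6], [-1.1, -0.5], [0.3, 0.1], [0.5, -1.0], [0.1, -0.5], [0.6, -0.8], [-0.7, 0.5], [0.5, 1.0], [1.2, 1.0], [0.1, -0.6], [0.1, -0.2], [0.6, -0.3], [0.5, 0.5], [-0.6, -0.5]]
sq [5.02499e+02 1.45353e+02 6.00000e-03] rms 0.57
sq [ 5.03735e+02  1.47608e+02 -8.00000e-03] rms 0.58
br [ 5.23746e+02 -1.58041e+02 -3.30000e-02] rms 0.49
[[-0.1, -0.3], [-0.6, 0.5], [-0.6, -0.6], [-0.2, 0.1], [0.6, -0.5], [0.7, -0.2], [0.0, -0.9]]
br [ 5.23478e+02 -1.59288e+02 -2.90000e-02] rms 0.32
br [ 5.23129e+02 -1.55176e+02 -3.20000e-02] rms 0.32
lean [0.08615443] [ 0.1 -0.6 -0.9 -0.2  1.1 -0.8  0.4  0. ]
lean [0.09515297] [ 0.1 -0.2 -0.9  0.2]
lean [0.07453809] [ 0.7 -1.   0.1 -0.2]
```

```bash
cat >> fit.py <<'E'
def delta(target,yaw_y):  # target TCP world mm; yaw_y: world angle wanted of the jaw axis (mod pi)
    s=monitor.state();M=R.from_euler('xyz',s['tcp_rot']).as_matrix()
    d=M.T@(np.array(target)-s['eef_pos'])/10
    a=np.arctan2(M[1,1],M[0,1]); t=(yaw_y-a+np.pi/2)%np.pi-np.pi/2
    print('axes x',M[:,0].round(3),'y',M[:,1].round(3),'z',M[:,2].round(3));print('shift cm',d.round(3),'turn',round(-t*1,4),'(x down)','j6',s['joints'][5].round(3),'F',s['ft_force'].round(2),'pos',s['eef_pos'].round(2))
def world(n,uv,z):
    k=C[n];r=R.from_euler('xyz',k['o']).apply([(uv[0]-k['c'][0])/k['f'],(uv[1]-k['c'][1])/k['f'],1]);return (np.array(k['p'])+r*(z-k['p'][2])/r[2]).round(1)
E
python3 - <<'E'
from fit import *
delta([488,147,330],np.pi/2-.002)
for uv,z in (((240,211),8),((259,180),8),((197,205),60),((228,258),8),((265,243),8)): print(world('top',uv,z))
E
```

```text
axes x [-0.     0.001 -1.   ] y [ 0.389 -0.921 -0.001] z [-0.921 -0.389 -0.   ]
shift cm [  7.482 -57.036 -50.67 ] turn 0.4018 (x down) j6 -0.106 F [ 0.63 -0.19  0.04] pos [ 243.29 -575.68  404.22]
[541.7  64.1   8. ]
[648.4   2.9   8. ]
[552.1 200.7  60. ]
[385.9  99.    8. ]
[437.2 -21.4   8. ]
```

Request:
apply_moves(series=[[-1,[0,-6,-5],0.1],[-1,[0,-11,-10],0.2],[-1,[0,-17,-15],0.3],[-1,[0,-23,-20],0.4],[-1,[0,-28,-25],0.402],[-1,[0,-34,-30],0.402],[-1,[0,-40,-35],0.402],[-1,[0,-45,-40],0.402],[-1,[0,-51,-45],0.402],[-1,[2,-57,-50.7],0.402],[-1,[5,-57,-50.7],0.402],[-1,[7.5,-57,-50.7],0.402],[-1,[7.5,-57,-50.7],0.402],[-1,[7.5,-57,-50.7],0.402],[-1,[7.5,-57,-50.7],0.402],[-1,[7.5,-57,-50.7],0.402]])

```text
t: 2.1
eef_pos: [488.4, 145.7, 330.5]
tcp_rot: [-3.085, 1.57, 0.053]
ft_force: [-0.2, -0.3, -1.2]
opening: 1.004
```

Run:
```python
from fit import *
delta([488.5,147,217],np.pi/2-.002)
c=shot('wrist','w0.png'); print({k:np.round(v,4).tolist() for k,v in c.items() if k!='image'})
```

```text
axes x [ 0.001  0.    -1.   ] y [-0.003 -1.    -0.   ] z [-1.     0.003 -0.001]
shift cm [ 1.135e+01 -1.270e-01 -2.000e-03] turn -0.0015 (x down) j6 1.735 F [-0.22 -0.28 -1.25] pos [488.35 145.73 330.5 ]
{'fx': 293.1411, 'fy': 293.1411, 'cx': 253.6412, 'cy': 191.4141, 'position': [570.0689, 146.6519, 310.2398], 'orientation': [2.8521, -0.0008, -1.5734]}
```

View pics/w0.png

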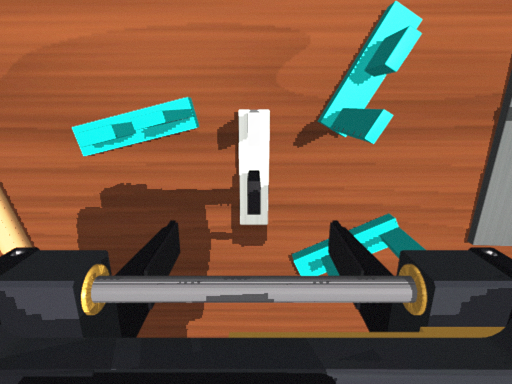

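The wrist view shows the foot at columns 239–269 and rows 110–224, with its centreline near column 254. The tab is at columns 248–260.

Run:
```python
from fit import *
C['wrist']=dict(f=293.1411,c=(253.6412,191.4141),p=[570.0689,146.6519,310.2398],o=[2.8521,-.0008,-1.5734])
for uv,z in (((240,224),16),((268,224),16),((239,110),16),((270,110),16),((248,171),62),((260,171),62),((254,214),16)): print(uv,world('wrist',uv,z))
for v in ([503.5,147,0],[503,146,0]):
  print(proj('wrist',np.array([(-60,15,16),(-60,-15,16),(60,15,16),(60,-15,16),(1,6,62),(1,-6,62),(-31,6,62),(-31,-6,62),(-31,6,16),(60,4,110),(60,-4,110)])+v).round(1).tolist())
```

```text
(240, 224) [445.6 161.5  16. ]
(268, 224) [445.6 131.2  16. ]
(239, 110) [564.6 160.6  16. ]
(270, 110) [564.6 130.6  16. ]
(248, 171) [514.6 151.5  62. ]
(260, 171) [514.6 141.1  62. ]
(254, 214) [457.2 146.3  16. ]
[[239.6, 225.8], [267.2, 225.8], [237.6, 111.2], [268.5, 111.1], [246.4, 182.3], [260.1, 182.2], [246.7, 216.4], [259.9, 216.4], [247.7, 200.4], [246.8, 114.5], [258.9, 114.5]]
[[240.5, 226.3], [268.1, 226.2], [238.6, 111.8], [269.6, 111.7], [247.5, 182.8], [261.2, 182.8], [247.8, 216.9], [261.0, 216.9], [248.6, 200.9], [248.4, 115.3], [260.5, 115.2]]
```

Request:
apply_moves(series=[[-1,[5,-0.03,-0.16],0.003],[-1,[9,-0.03,-0.16],0.003],[-1,[11.2,-0.03,-0.16],0.003],[-1,[11.2,-0.03,-0.16],0.003],[-1,[11.2,-0.03,-0.16],0.003],[1,[11.2,-0.03,-0.16],0.003],[1,[11.2,-0.03,-0.16],0.003],[1,[11.2,-0.03,-0.16],0.003],[1,[11.2,-0.03,-0.16],0.003],[1,[11.2,-0.03,-0.16],0.003],[1,[11.2,-0.03,-0.16],0.003],[1,[11.2,-0.03,-0.16],0.003],[1,[11.2,-0.03,-0.16],0.003],[1,[11.2,-0.03,-0.16],0.003]])

```text
t: 3.9
eef_pos: [490.0, 146.9, 217.7]
tcp_rot: [1.0, 1.571, -2.147]
ft_force: [-0.4, 0.2, -2.5]
opening: 0.125
```

Request:
apply_moves(series=[[1,[-1,0,0],0],[1,[-4,0,0],0],[1,[-9,0,0],0],[1,[-14,0,0],0],[1,[-15,0,0],0],[1,[-15,4,0.2],0.01],[1,[-15,9,0.5],0.02],[1,[-15,14,0.8],0.025],[1,[-15,19,1.1],0.025],[1,[-15,24,1.1],0.025],[1,[-15,28,1.1],0.025],[1,[-15,30.4,1.1],0.025],[1,[-15,30.4,1.1],0.025],[1,[-15,30.4,1.1],0.025],[1,[-15,30.4,1.1],0.025]])

```text
t: 5.78
eef_pos: [477.4, -156.1, 367.5]
tcp_rot: [-0.46, 1.57, 2.652]
ft_force: [-0.3, 0.9, -3.2]
opening: 0.128
```

Run:
```python
from fit import *
delta([478.5,-156.7,377],np.pi/2-.03)
c=shot('wrist','w1.png'); print({k:np.round(v,4).tolist() for k,v in c.items() if k!='image'})
shot('side','s1.png')
```

```text
axes x [-0.001  0.    -1.   ] y [-0.029 -1.    -0.   ] z [-1.     0.029  0.001]
shift cm [-0.95   0.059 -0.108] turn 0.0008 (x down) j6 1.152 F [-0.29  0.91 -3.16] pos [ 477.43 -156.08  367.5 ]
{'fx': 293.1411, 'fy': 293.1411, 'cx': 253.6412, 'cy': 191.4141, 'position': [559.1006, -157.2398, 347.1178], 'orientation': [2.8505, -0.0005, -1.5991]}
```

View pics/w1.png

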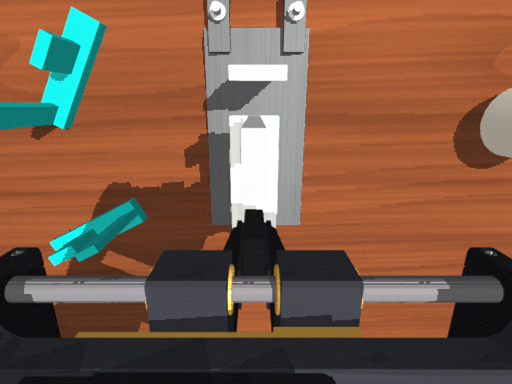

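The wrist view shows the gripped square over the plate. The upright's top is at columns 228–288 and rows 66–80, and the plate's lower corners are at (210,224) and (301,224). I'll enlarge this area.

Run:
```python
from h import *
a=cv2.imread('pics/w1.png')[15:235,195:320]
b=cv2.imread('pics/w1.png')[55:140,195:320]
A=cv2.resize(a,None,fx=2.6,fy=2.6,interpolation=cv2.INTER_CUBIC)
B=cv2.resize(b,None,fx=3.7,fy=3.7,interpolation=cv2.INTER_CUBIC)
o=np.zeros((590,800,3),np.uint8);o[:A.shape[0],:A.shape[1]]=A;o[:B.shape[0],330:330+B.shape[1]]=B
cv2.imwrite('pics/z3.png',o);print(A.shape,B.shape)
```

```text
(572, 325, 3) (314, 462, 3)
```

View pics/z3.png

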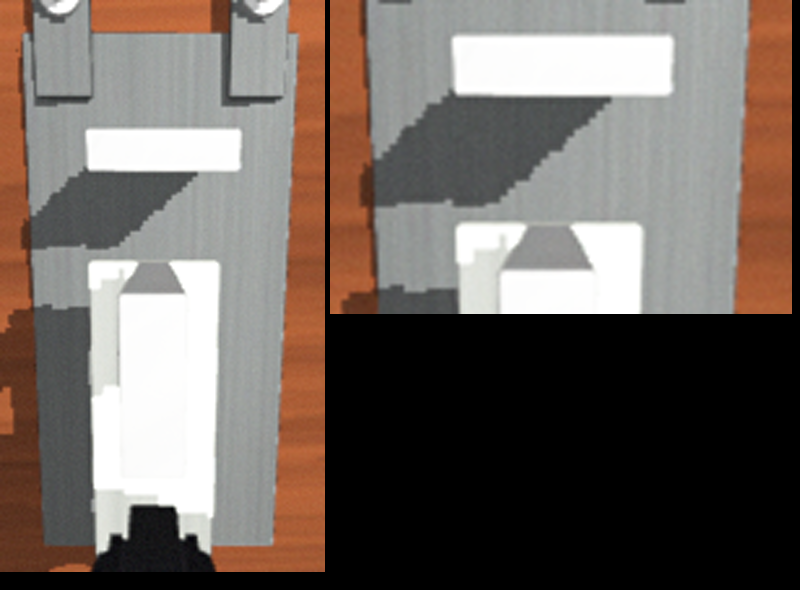

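Run:
```python
from fit import *
C['wrist']=dict(f=293.1411,c=(253.6412,191.4141),p=[559.1006,-157.2398,347.1178],o=[2.8505,-.0005,-1.5991])
o=[195,15];s=2.6
def run(nm,D,z0,x0,free_z):
    P=np.array([d[1] for d in D],float);p=px([d[0] for d in D],o,s)
    f=lambda v:(proj('wrist',R.from_euler('z',v[2]).apply(P)+[v[0],v[1],v[3] if free_z else z0])-p).ravel()
    r=least_squares(f,x0+([z0] if free_z else []),x_scale=([100,100,.1]+([100] if free_z else [])));print(nm,r.x.round(4),r.fun.round(1));return r.x
b=run('plate',[((23,33),(110,55,10)),((298,33),(110,-55,10)),((44,545),(-110,55,10)),((272,545),(-110,-55,10))],0,[523,-158,-.03],False)
run('plate freez',[((23,33),(110,55,10)),((298,33),(110,-55,10)),((44,545),(-110,55,10)),((272,545),(-110,-55,10))],0,[523,-158,-.03],True)
q=[((88,262),(60,15,16)),((220,262),(60,-15,16)),((120,292),(60,4,110)),((186,292),(60,-4,110)),((121,478),(38,4,110)),((185,478),(38,-4,110)),((137,262),(60,4,16)),((170,262),(60,-4,16))]
v=run('sq',q,150,[492,-157,-.03],False);run('sq freez',q,150,[492,-157,-.03],True)
M=R.from_euler('z',-b[2])
print('sq in bracket',M.apply([v[0]-b[0],v[1]-b[1],0]),'yaw',v[2]-b[2])
g=lambda a:(proj('wrist',R.from_euler('z',b[2]).apply([(60-125*np.sin(a[0]),y,10+125*np.cos(a[0])) for y in(20,-20)])+[b[0],b[1],0])-px([(86,171),(241,171)],o,s)).ravel()
r=least_squares(g,[.1]);print('lean',r.x,r.fun.round(1))
```

```text
plate [ 5.244737e+02 -1.590125e+02 -3.040000e-02] [-0.7 -0.6  0.6 -0.3 -0.3  0.6  0.5  0.8]
plate freez [ 5.245268e+02 -1.590328e+02 -3.040000e-02 -2.327700e+00] [-0.3 -0.   0.2  0.2 -0.1 -0.2  0.2 -0. ]
sq [ 4.925730e+02 -1.552975e+02 -3.040000e-02] [-0.  -0.5 -0.6 -0.4 -0.9  0.1  1.2  0.1 -0.5  0.4  0.5  0.4 -0.5 -0.4
  0.2 -0.4]
sq freez [ 4.924021e+02 -1.552932e+02 -3.040000e-02  1.488680e+02] [ 0.2 -0.3 -0.8 -0.2 -0.7  0.4  1.1  0.4 -0.3 -0.2  0.4 -0.2 -0.4 -0.2
  0.2 -0.2]
sq in bracket [-31.99903052   2.74244407   0.        ] yaw 1.4123633805044472e-05
lean [0.08304224] [ 0.5 -0.1 -0.3  0.1]
```

Request:
apply_moves(series=[[1,[0,0.27,0],0],[1,[3,0.27,0],0],[1,[7,0.27,0],0],[1,[11,0.27,0],0],[1,[13,0.27,0],0],[1,[13.6,0.27,0],0],[1,[13.7,0.27,0],0],[1,[13.7,0.27,0],0],[1,[13.7,0.27,0],0]])

```text
t: 7.0
eef_pos: [477.5, -159.7, 231.5]
tcp_rot: [2.671, 1.569, -0.501]
ft_force: [-0.9, 0.5, -3.8]
opening: 0.122
```

Request:
apply_moves(series=[[1,[0.05,0,0],0],[1,[0.1,0,0],0],[1,[0.15,0,0],0],[1,[0.2,0,0],0],[1,[0.2,0,0],0],[1,[0.2,0,0],0]])

```text
t: 7.75
eef_pos: [477.4, -159.7, 228.7]
tcp_rot: [0.716, 1.571, -2.456]
ft_force: [-0.6, 0.6, -4.3]
opening: 0.122
```

Request:
apply_moves(series=[[1,[0.05,0,0],0],[1,[0.1,0,0],0],[1,[0.1,0,0],0],[1,[0.1,0,0],0]])

```text
t: 8.25
eef_pos: [477.4, -159.7, 227.7]
tcp_rot: [1.472, 1.571, -1.7]
ft_force: [0.0, 1.0, -3.5]
opening: 0.125
```

Request:
apply_moves(series=[[1,[0.05,0,0],0],[1,[0.05,0,0],0],[1,[0.05,0,0],0]])

```text
t: 8.62
eef_pos: [477.3, -159.6, 227.6]
tcp_rot: [2.462, 1.57, -0.709]
ft_force: [-1.9, 0.1, 6.1]
opening: 0.124
```

Request:
apply_moves(series=[[1,[0.02,0,-0.3],0],[1,[0.02,0,-0.6],0],[1,[0.02,0,-0.9],0],[1,[0.02,0,-1.2],0],[1,[0.02,0,-1.5],0],[1,[0.02,0,-1.8],0],[1,[0.02,0,-2.0],0],[1,[0.02,0,-2.0],0]])

```text
t: 9.62
eef_pos: [497.0, -160.2, 227.6]
tcp_rot: [-0.127, 1.57, 2.984]
ft_force: [-6.5, 1.2, 11.2]
opening: 0.126
```

Request:
apply_moves(series=[[1,[0.03,0,-0.15],0],[1,[0.03,0,-0.3],0],[1,[0.03,0,-0.45],0],[1,[0.03,0,-0.6],0],[1,[0.03,0,-0.75],0],[1,[0.03,0,-0.85],0],[1,[0.03,0,-0.85],0]])

```text
t: 10.5
eef_pos: [504.8, -160.4, 227.5]
tcp_rot: [-0.212, 1.568, 2.9]
ft_force: [-11.9, 0.5, 18.0]
opening: 0.124
```

Request:
apply_moves(series=[[1,[0,0,-0.1],0],[1,[0,0,-0.2],0],[1,[0,0,-0.3],0],[1,[0,0,-0.3],0]])

```text
t: 11.0
eef_pos: [507.8, -160.5, 227.6]
tcp_rot: [-0.204, 1.568, 2.907]
ft_force: [-12.9, 0.3, 17.9]
opening: 0.124
```

Request:
apply_moves(series=[[1,[0,0,-0.05],0],[1,[0,0,-0.1],0],[1,[0,0,-0.1],0]])

```text
t: 11.38
eef_pos: [508.8, -160.5, 227.6]
tcp_rot: [-0.211, 1.568, 2.9]
ft_force: [-12.8, 0.5, 18.8]
opening: 0.127
```

Run:
```python
from fit import *
delta([524.5-15+0,-159,227.7],np.pi/2-.0304)
c=shot('wrist','w2.png'); print({k:np.round(v,4).tolist() for k,v in c.items() if k!='image'})
d=shot('side','s2.png')
A=cv2.resize(cv2.imread('pics/w2.png')[20:240,195:320],None,fx=2.6,fy=2.6,interpolation=cv2.INTER_CUBIC)
B=cv2.resize(cv2.imread('pics/s2.png')[140:240,262:362],None,fx=4.6,fy=4.6,interpolation=cv2.INTER_CUBIC)
o=np.zeros((590,800,3),np.uint8);o[:A.shape[0],:A.shape[1]]=A;o[:B.shape[0],330:330+B.shape[1]]=B
cv2.imwrite('pics/z4.png',o)
```

```text
axes x [-0.003  0.001 -1.   ] y [-0.03  -1.    -0.001] z [-1.     0.03   0.003]
shift cm [-0.012 -0.149 -0.067] turn 0.0004 (x down) j6 1.172 F [-12.75   0.51  18.77] pos [ 508.78 -160.47  227.58]
{'fx': 293.1411, 'fy': 293.1411, 'cx': 253.6412, 'cy': 191.4141, 'position': [590.4065, -161.6882, 207.0057], 'orientation': [2.8483, -0.0002, -1.6]}
```

View pics/z4.png

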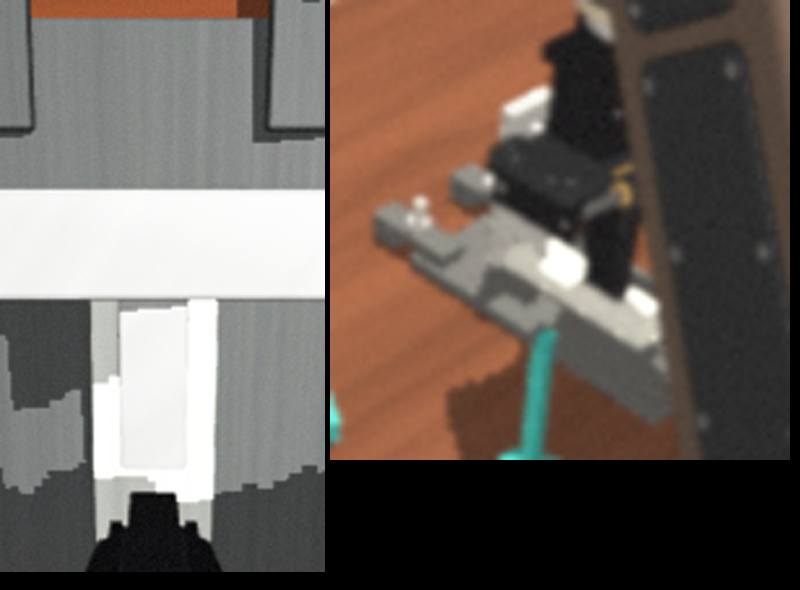

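The blade is pushing the upright: its top is at row ~310 and the upright's edge at ~298. The force is steady, so the root hasn't been reached yet. I'll continue in small steps.

Request:
apply_moves(series=[[1,[0,0,-0.05],0],[1,[0,0,-0.05],0],[1,[0,0,-0.05],0]])

```text
t: 11.85
eef_pos: [509.3, -160.5, 227.6]
tcp_rot: [-0.206, 1.568, 2.905]
ft_force: [-13.1, 0.7, 18.1]
opening: 0.128
```

Request:
apply_moves(series=[[1,[0,0,-0.05],0],[1,[0,0,-0.05],0],[1,[0,0,-0.05],0]])

```text
t: 12.22
eef_pos: [509.8, -160.5, 227.6]
tcp_rot: [-0.208, 1.568, 2.904]
ft_force: [-13.6, 0.3, 18.2]
opening: 0.124
```

Request:
apply_moves(series=[[1,[0,0,-0.05],0],[1,[0,0,-0.05],0],[1,[0,0,-0.05],0]])

```text
t: 12.6
eef_pos: [510.2, -160.5, 227.6]
tcp_rot: [-0.206, 1.568, 2.905]
ft_force: [-13.0, 0.6, 18.1]
opening: 0.126
```

Request:
apply_moves(series=[[1,[0,0,-0.05],0],[1,[0,0,-0.05],0],[1,[0,0,-0.05],0]])

```text
t: 12.98
eef_pos: [510.5, -160.5, 227.6]
tcp_rot: [-0.2, 1.567, 2.912]
ft_force: [-15.7, -0.4, 19.4]
opening: 0.125
```

Request:
apply_moves(series=[[1,[0,0,-0.05],0],[1,[0,0,-0.05],0],[1,[0,0,-0.05],0]])

```text
t: 13.35
eef_pos: [510.7, -160.6, 227.5]
tcp_rot: [-0.204, 1.566, 2.908]
ft_force: [-16.9, -1.4, 20.2]
opening: 0.124
```

Request:
apply_moves(series=[[1,[0,0,-0.05],0],[1,[0,0,-0.05],0],[1,[0,0,-0.05],0]])

```text
t: 13.72
eef_pos: [511.0, -160.6, 227.5]
tcp_rot: [-0.204, 1.565, 2.908]
ft_force: [-19.4, -2.4, 21.2]
opening: 0.125
```

Request:
apply_moves(series=[[1,[0.03,0,0],0],[1,[0.06,0,0],0],[1,[0.06,0,0],0],[1,[0.06,0,0],0]])

```text
t: 14.22
eef_pos: [511.0, -160.6, 227.4]
tcp_rot: [-0.19, 1.566, 2.921]
ft_force: [-21.9, -1.6, 28.9]
opening: 0.125
```

Run:
```python
from fit import *
delta([524.5-15+0,-159,227.7],np.pi/2-.0304)
c=shot('wrist','w3.png'); print({k:np.round(v,4).tolist() for k,v in c.items() if k!='image'})
im=cv2.imread('pics/w3.png')
A=cv2.resize(im[80:230,160:350],None,fx=4,fy=4,interpolation=cv2.INTER_CUBIC)
cv2.imwrite('pics/z5.png',A[:600])
shot('top','t3.png');
```

```text
axes x [-0.005  0.001 -1.   ] y [-0.03  -1.    -0.001] z [-1.     0.03   0.005]
shift cm [-0.025 -0.152  0.153] turn 0.0006 (x down) j6 1.174 F [-21.87  -1.61  28.95] pos [ 510.99 -160.57  227.44]
{'fx': 293.1411, 'fy': 293.1411, 'cx': 253.6412, 'cy': 191.4141, 'position': [592.5749, -161.7686, 206.6881], 'orientation': [2.846, 0.0002, -1.5997]}
```

View pics/z5.png

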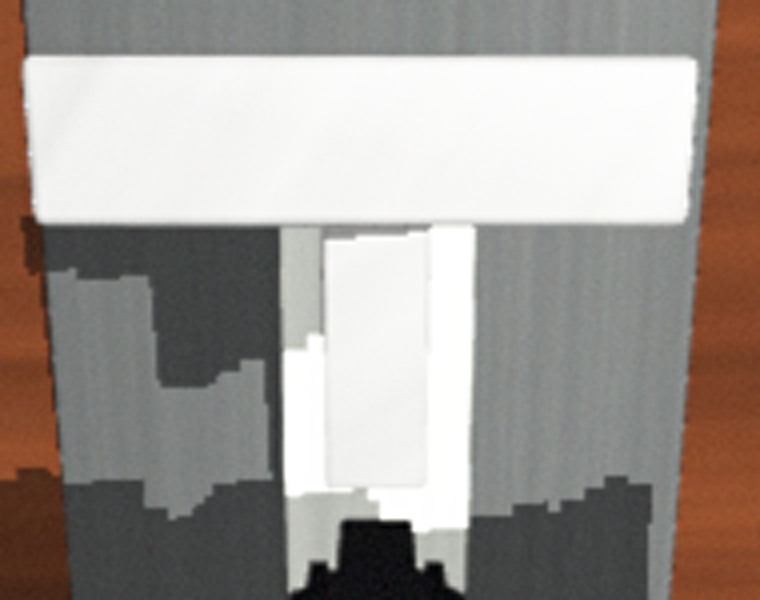

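Run:
```python
from fit import *
C['wrist']=dict(f=293.1411,c=(253.6412,191.4141),p=[592.5749,-161.7686,206.6881],o=[2.846,.0002,-1.5997])
f=lambda X,Y:((X+.5)/4-.5+160,(Y+.5)/4-.5+80)
print('upright top inner',world('wrist',f(362,223),135),world('wrist',f(37,222),135),world('wrist',f(688,223),135),'outer',world('wrist',f(362,56),135))
print('blade top rear',world('wrist',f(376,488),120),'+22')
import cv2
a=cv2.imread('pics/t3.png')[160:260,270:340]
b=cv2.imread('pics/s2.png')
cv2.imwrite('pics/z6.png',cv2.resize(a,None,fx=6,fy=6,interpolation=cv2.INTER_CUBIC))
```

```text
upright top inner [ 584.9 -160.7  135. ] [ 585.6 -141.1  135. ] [ 584.4 -180.4  135. ] outer [ 594.5 -161.   135. ]
blade top rear [ 562.9 -160.9  120. ] +22
```

Run:
```python
from fit import *
for i in range(4):
    s=monitor.state();print(s['t'],s['ft_force'].round(2),s['moment'].round(3),s['tcp_rot'].round(4)); cams.read_camera('top')
```

```text
14.325 [-21.15  -1.8   29.4 ] [-3.140e-01  3.463e+00  3.000e-03] [-0.1894  1.5657  2.9224]
14.375 [-20.94  -1.69  28.7 ] [-0.288  3.428 -0.02 ] [-0.1885  1.5657  2.9233]
14.425 [-21.19  -0.31  28.39] [-0.26   3.403 -0.013] [-0.1891  1.5657  2.9228]
14.475 [-21.12  -1.16  29.38] [-2.110e-01  3.469e+00 -3.000e-03] [-0.189   1.5657  2.9228]
```

View pics/z6.png

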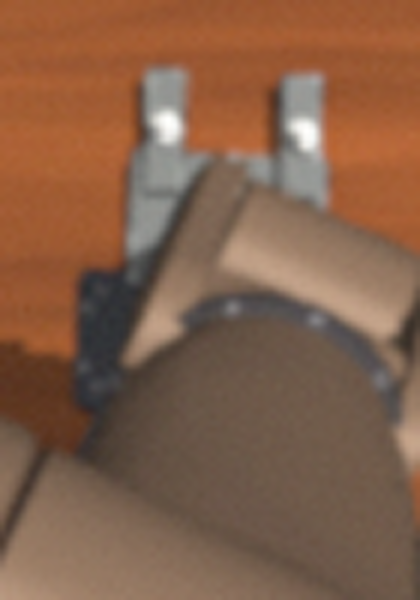

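Request:
apply_moves(series=[[1,[0,0,-0.05],0],[1,[0,0,-0.1],0],[1,[0,0,-0.1],0],[1,[0,0,-0.1],0],[1,[0,0,-0.1],0]])

```text
t: 15.15
eef_pos: [511.8, -160.6, 227.2]
tcp_rot: [-0.193, 1.565, 2.919]
ft_force: [-22.7, -1.8, 27.0]
opening: 0.123
```

Run:
```python
from fit import *
s=monitor.state();F,M=s['ft_force'],s['moment'][1]
G=s['eef_pos']+R.from_euler('xyz',s['tcp_rot']).apply([171,0,0]);print(s['t'],F.round(1),M.round(3),s['tcp_rot'].round(4),'grasp pt',G.round(2))
print('CoP in square x mm',-15+1000*(.2177*(-F[0]-3)+.323-M)/(F[2]+3.5))
```

```text
15.15 [-22.7  -1.8  27. ] 3.62 [-0.1932  1.5649  2.9186] grasp pt [ 510.82 -160.4    56.22]
CoP in square x mm 17.452716088759935
```

Force barely rose while the grasp point moved 0.7 mm, so the tab may be slipping in the jaws. I'll compare the wrist images from before and after.

Run:
```python
from fit import *
c=shot('wrist','w4.png')
K={'w1':([559.1006,-157.2398,347.1178],[2.8505,-.0005,-1.5991]),'w2':([590.4065,-161.6882,207.0057],[2.8483,-.0002,-1.6]),'w3':([592.5749,-161.7686,206.6881],[2.846,.0002,-1.5997]),'w4':(c['position'],c['orientation'])}
print(np.round(c['position'],3),np.round(c['orientation'],4))
for k in('w2','w3','w4'):
    C['w']=dict(f=293.1411,c=(253.6412,191.4141),p=list(K[k][0]),o=list(K[k][1]))
    g=cv2.cvtColor(cv2.imread(f'pics/{k}.png'),cv2.COLOR_BGR2GRAY).astype(float)
    def edges(c0,c1,r0,r1,n):
        p=g[r0:r1,c0:c1].mean(1);d=np.abs(np.diff(p));out=[]
        for i in np.argsort(-d)[:n]:
            w=slice(max(i-1,0),i+2);out.append((round(float((np.arange(len(d))[w]*d[w]).sum()/d[w].sum()+r0+.5),2),round(d[i],1)))
        return sorted(out)
    u=edges(280,325,80,160,2);b=edges(246,262,195,206,1);pl=edges(215,250,10,60,2)
    print(k,'upright rows',u,[world('w',(300,r),135)[0] for r,_ in u],'blade rear',b,world('w',(254,b[0][0]),120),'plate far',pl,[world('w',(230,r),10)[0] for r,_ in pl])
```

```text
[ 593.372 -161.813  206.397] [ 2.8452e+00  4.0000e-04 -1.5997e+00]
w2 upright rows [(92.46, np.float64(82.1)), (134.32, np.float64(75.6))] [np.float64(592.4), np.float64(582.8)] blade rear [(202.81, np.float64(15.9))] [ 560.4 -160.9  120. ] plate far [(26.81, np.float64(11.8)), (27.03, np.float64(11.6))] [np.float64(634.5), np.float64(634.4)]
w3 upright rows [(93.61, np.float64(65.5)), (135.4, np.float64(59.7))] [np.float64(594.2), np.float64(584.6)] blade rear [(204.35, np.float64(8.5))] [ 562. -161.  120.] plate far [(29.8, np.float64(11.7)), (30.07, np.float64(10.3))] [np.float64(634.5), np.float64(634.4)]
w4 upright rows [(97.24, np.float64(62.3)), (138.72, np.float64(41.5))] [np.float64(594.1), np.float64(584.6)] blade rear [(203.52, np.float64(24.2))] [ 563. -161.  120.] plate far [(30.85, np.float64(10.8)), (31.13, np.float64(10.6))] [np.float64(634.5), np.float64(634.4)]
```

Request:
apply_moves(series=[[1,[0,0,0],0],[1,[0,0,0],0],[1,[0,0,0],0],[1,[0,0,0],0],[1,[0,0,0],0],[1,[0,0,0],0],[1,[0,0,0],0],[1,[0,0,0],0],[1,[0,0,0],0],[1,[0,0,0],0],[1,[0,0,0],0],[1,[0,0,0],0]])

```text
t: 16.7
eef_pos: [511.8, -160.6, 227.2]
tcp_rot: [-0.196, 1.565, 2.916]
ft_force: [-22.2, -1.7, 26.6]
opening: 0.125
```

Run:
```python
from fit import *
s=monitor.state();F,M=s['ft_force'],s['moment'][1]
print(s['t'],F.round(1),s['moment'].round(3),s['tcp_rot'].round(4),s['eef_pos'].round(2),s['opening'])
print('CoP in square x mm',-15+1000*(.2177*(-F[0]-3)+.323-M)/(F[2]+3.5))
c=shot('wrist','w5.png')
cv2.imwrite('pics/z7.png',cv2.resize(cv2.imread('pics/w5.png')[60:240,150:360],None,fx=3.3,fy=3.3,interpolation=cv2.INTER_CUBIC))
```

```text
16.7 [-22.2  -1.7  26.6] [-0.397  3.605 -0.095] [-0.1955  1.5648  2.9164] [ 511.83 -160.61  227.19] 0.12461542214390485
CoP in square x mm 14.834245704694762
```

View pics/z7.png

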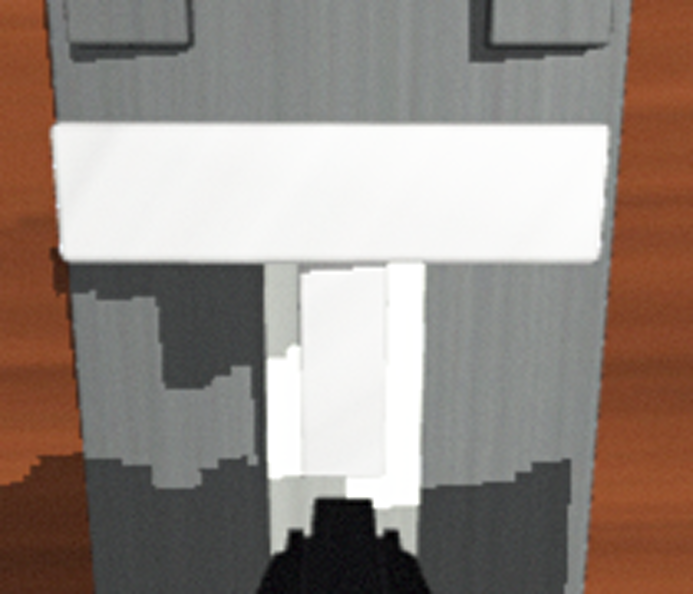

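The picture shows the blade (columns 302–386) meeting the upright (columns 62–600), near the middle and in line with it. Force and pose held steady for 1.5 s, so I'll hand in.

```bash
python3 -c "
from cell import job; print(job.job_done())"
```

```text
the job is handed in; nothing more can be done
None
```

I gripped the square by its tab, stood its foot on the plate and slid it into the corner, pushing the upright from a lean of about 0.085 rad to square. I handed the job in at about 17 s, still gripping and pressing.

**Final checks**
- **Force:** it held steady for 1.5 s at about 22 N into the upright and 27 N down.
- **Foot:** the centre of pressure came out about 15 mm ahead of the foot's middle, well inside the foot. That fits a flat foot, but no camera could see under it.
- **Root contact:** a last 1 mm push left the upright's top where it was, so the blade had stopped at the root.
- **Upright:** the wrist camera put its lean within a few mrad of zero.
- **Centring:** the square sits about 1 mm off the middle of the upright's width.

**What disagreed**
- **Grip slip:** the jaws slipped about 0.7 mm along the tab during that last push, then held.
- **Tool tilt:** the tool is tilted about 5 mrad under load.
- **Lean reading:** with the wrist camera's calibration as given, the upright reads about 8 mrad past square. Allowing for a roughly 2 mm camera height error, which the plate and upright sizes suggest, brings that to about 2 mrad.

I steered clear of the spray can, hammer, mug and turquoise look-alikes throughout, but did not check them again in a picture before handing in.

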